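# Clamp the freshly glued drinks-tray handle

## Robot

A 6-joint arm with a two-finger parallel gripper is mounted at the origin on the work surface. World frame = base frame: x ahead of the robot, y to its left, z up, the work surface at z = 0. Lengths are in m, angles in degrees, forces in N, time in s.
With the tool pointing down it reaches from about 0.25 to 0.725 m from the base axis. Payload 9.7 kg.
Tool frame: the origin (TCP) lies midway between the tips of the shut fingers; the grasp point (between the pads) lies 19 mm behind it; z points along the fingers, y is the line along which they close (so a half turn about z gives the same grasp; the last joint's range is limited). The gripper opens to 85 mm and grips with 20 to 120 N. Pads are 22 mm wide; open, the fingers measure 114 mm over their backs; the gripper's body (76 mm by 85 mm) begins 54 mm behind the grasp point. The pads swing forward as they close: fully open they stand 13 mm farther back than shut.
Start: joints at [69.672, 4.979, 10.078, 95.1, 0, 90], TCP at [0.191, 0.516, 0.231] pointing down, gripper open.
Joint ranges: [-179.16, 179.16], [-48.56, 103.87], [-65.8, 70.77], [-126.05, 130.52], [-82.76, 87.17], [-180, 180]. Speed limits (degrees/s): [127.2, 127.2, 147.25, 180, 180, 180].

## Interface

Orientations are given as [roll, pitch, yaw] about the fixed x, y, z axes, in that order (R = Rz(yaw) Ry(pitch) Rx(roll)).
In Python, from workcell import * gives the robot as it stands.
- The arm moves only by the tool servo_tool, never from a script. Its argument "moves" is a list of rows, each a list of 4 numbers: the shift along the world's x, y, z in cm, then the turn about the world's z in rad. A call has 1 to 20 rows; each row is the pose to reach, as a shift and turn from the pose commanded when the call began; what a row does not reach only later rows make up. A row lasts 1/12 s, in which the tool goes at most 41.7 mm and 7.16 degrees, less where a joint would pass 70% of its speed; a pose out of reach is approached as far as the arm can. A call with a gripper value outside its range is refused whole. "claw" is the closure, from 0 (fully open) to 1 (shut), set as the call begins (left out, the last holds). The fingers move at their own pace and stop on an object; "force" is the grip in N (left out, the last holds). Time passes only in rows, so rows that repeat a pose let the fingers close. It gives the time, the measured TCP pose, the force, the opening and the grip force at its end, in the units of the state.
- get_obs(): the state, without advancing time (a new reading comes with each control period).
- camera(name): name is "scene" or "top" or "wrist"; returns the picture (480x640x3 uint8, red, green, blue); there is no depth.
- get_calibration(name): a dict with "fx", "fy", "cx", "cy" (pixels), "rvec" (rotation vector, rad) and "tvec" (3), from world to camera coordinates, as OpenCV has them; the wrist camera has in their place "tool_from_camera" (4x4, takes a point from camera to tool coordinates, whose origin is the TCP and whose axes are the flange's). Camera axes: x right, y down, z forward; pixel columns grow to the right and rows downward; lengths in m; the calibration is good to about 2 mm. A picture is of the moment at which its call begins: read the wrist's pose just before it. get_calibration takes no time and is no camera call.
- job_done(): hands the job in; it is judged then, once.
The state is a dict: "time": time; "q": joint angles; "qd": joint speeds; "joint_efforts": joint torques, N m; "ee_pos": TCP position; "tcp_rot": TCP orientation; "wrist_force": force on the tool from outside, world axes, zero at the start; "torque": the same for the moment, N m; "opening": finger opening in m; "grasp_force": force on a finger pad.
Only numpy, scipy, OpenCV 4.12 (cv2) and the standard library are available. Lean on these libraries where they do the work, as an engineer would, in place of code of your own. Each camera call takes 0.05 s, during which the arm holds its last target. There are 200 camera calls.

## Task

Set the freshly glued two-tone tray handle upright on the red clamp's wooden bed, squarely between the jaws and close to the fixed jaw, and let go of it. Then pump the orange trigger, never pushing the rod or its pad by hand, until the pad pushes the handle home against the fixed jaw, and squeeze on gently until the pad's orange stem is pressed about half way in, never fully in, which would crush the joint. Finish while still holding the trigger back at that pressure, with the other things on the counter left alone.

Things in the scene. Friction and masses are not known exactly. Their poses are not given: they have to be found in the camera images.
- handle_block: Workpiece, loose, about 120 g: drinks-tray handle glued from a dark and a pale wooden half, 44 mm (its x, across the glue line) by 56 mm (its y) by 50 mm high, with a 26 mm wide, 22 mm high arch cut through along x below. Origin: centre of its underside; z up. It is clamped along its x, either half towards the fixed jaw. Can be taken from above across the 56 mm.
- clamp: Caulk-gun type clamp, screwed down: dark wooden bed (local x -140 to 200 mm, y +-60, top at z 12) with a red housing (x -120 to 0, y +-22, up to z 90). Origin: underside of the bed on the rod's line; x is the way the rod advances, to the fixed jaw; z up. A fixed upright black handle (22 x 34 mm) stands on the housing at x -105, up to z 175. The rod runs at z 40.
- bed (a point): Point on the bed's top (clamp x 138 mm, y 0, z 12 mm) where the underside centre of the tray handle lies when it is right against the fixed jaw with its x along the clamp's x.
- anvil: The fixed jaw: black plate 50 mm wide, 54 mm high, on the bed; origin at the foot of its flat inner face, at clamp x 160 mm, with a red stop behind it.
- rod_bar: The steel rod, 12 x 10 mm, with a 24 mm collar at its end, at z 40 mm. Not to be pushed by hand. Origin on the rod's axis at clamp x = 0 + the value of joint plunger.
- plunger (a joint): How far the rod has advanced, m, 0 to 0.075. At 0 the pad's face is 84 mm from the fixed jaw (40 mm from the tray handle when that is home). A drag of about 5 N alone holds the rod, so the pressure falls to about 5 N when the trigger is let go.
- pad (a joint): How far the pad is pressed in against its spring, m: 0 free, 0.012 fully in. Spring force 2 N + 2 N per mm (about 14 N at half way). Between collar and pad the orange stem, 14 mm across, shows 14 mm when free and about 8 mm when half way in.
- pad_plate: The moving jaw: black pad 40 mm wide, 36 mm high, 8 mm thick, on the rod's end. Origin at the centre of its face, which looks along clamp +x.
- trigger (a joint): Orange trigger, rad: 0 at rest (leaning 0.23 rad to the fixed jaw), 0.46 fully pulled to the black handle; a light spring returns it. Pulling it advances the rod 29 mm per rad through a ratchet of 4 mm teeth, 8 to 13 mm a full stroke; the rod stays while the trigger goes back to rest. At the top it takes 4 to 6 N with the rod free, 8 to 12 N with the pad half way in.
- trigger_grip: Orange trigger blade, 12 mm thick (x), 28 wide (y), 85 long (z), standing up from the housing. Origin on its pivot, at clamp x -30 mm, z 88 mm; it turns with the joint. The black handle stands about 70 mm behind it at rest. Push its front face towards the black handle with shut fingers, or grip the blade.
- trigger_top (a point): Top edge of the trigger's front face (the one towards the fixed jaw), 85 mm from the pivot, 6 mm in front of the blade's middle.
- jigger: Steel measure, 42 mm wide, 75 mm high, loose; leave alone.
- glue_bottle: Yellow glue bottle, 48 mm wide, 130 mm high; leave alone.
- offcuts: Two-tone wooden offcut strip 42 x 110 x 22 mm; leave alone.
- wine_bottle: Green wine bottle, 74 mm wide, 240 mm high; leave alone.
- coasters: Stack of cork coasters, 96 mm wide, 30 mm high; leave alone.
Not all that is in view belongs to the job. Leave any blue or green look-alike of the handle_block alone.

How it is judged:
By the outcome, as a careful person would: the job done as asked, in the order asked, and still so for the second after the job is handed in, while the arm keeps its last pose, push and grip.
It also fails if it takes over 72 s, if anything falls off the work surface, if the arm or the gripper's body presses on something with over 40 N, if the wrist force passes 120 N, or if a joint passes its speed limit or range.

## Working session

There is one attempt and no reset: what is moved stays moved. The work goes in short steps, Python scripts to look and compute and a tool call to move; the robot and the scene stay as the last step left them, time stands still between calls to the robot, and variables do not carry over. Pictures are saved under pics/ and viewed, at most 11 in all, crops included, and the job is handed in when it is done.

Besides the shell and the picture viewer there is one more tool, called after "Emit:" as name(argument=value, ...) on one line, values as JSON. servo_tool: Moves the arm, as the interface text tells. Its arguments: {"type":"object","properties":{"moves":{"type":"array","items":{"type":"array","items":{"type":"number"}}},"claw":{"type":"number"},"force":{"type":"number"}},"required":["moves"]}

```bash
mkdir -p pics; python3 - <<'E'
from workcell import *
import cv2,numpy as np
o=get_obs();print(o)
for n in("scene","top"):
    im=camera(n);cv2.imwrite(f"pics/{n}0.png",im[:,:,::-1]);print(n,get_calibration(n))
print(get_calibration("wrist"))
E
```

```text
{'time': 0.0, 'q': array([ 6.96717915e+01,  5.01211574e+00,  1.00325375e+01,  9.50979580e+01,
       -1.28880500e-03,  8.99980168e+01]), 'qd': array([ 0.03039425,  0.03686227,  0.09635057, -0.04141827, -0.0569546 ,
        0.01519895]), 'joint_efforts': array([-1.56568887e-03, -5.20398688e+01,  4.64795423e+01,  1.66603649e-02,
       -2.91737126e-05,  3.07589585e-05]), 'ee_pos': array([0.19099542, 0.51552906, 0.23055615]), 'tcp_rot': array([-1.79922464e+02,  1.28611996e-03,  1.59673777e+02]), 'wrist_force': array([-0.55880033,  0.86004328, -0.19845862]), 'torque': array([ 0.06428574, -0.00072757,  0.02851812]), 'grasp_force': 0.0, 'opening': 0.08537566467864466}
scene {'fx': 501.35274411102483, 'fy': 501.35274411102483, 'cx': 314.97293434170837, 'cy': 239.56063353776239, 'rvec': array([ 1.89459142,  1.28624464, -0.63880917]), 'tvec': array([-0.18088188, -0.24893761,  1.55712454])}
top {'fx': 513.9791004992124, 'fy': 513.9791004992124, 'cx': 314.1121368933739, 'cy': 235.2946507756124, 'rvec': array([ 2.15630043, -2.1666038 ,  0.16143578]), 'tvec': array([-0.04730663,  0.63188127,  1.21328137])}
{'fx': 347.4553187938064, 'fy': 347.4553187938064, 'cx': 320.63954010490744, 'cy': 239.92957125173655, 'tool_from_camera': array([[ 8.30938687e-04, -9.48405530e-01, -3.17058765e-01,
         8.16599305e-02],
       [ 9.99999357e-01,  5.43478478e-04,  9.95084172e-04,
         5.22288211e-04],
       [-7.71428716e-04, -3.17059388e-01,  9.48405372e-01,
        -1.42174611e-01],
       [ 0.00000000e+00,  0.00000000e+00,  0.00000000e+00,
         1.00000000e+00]])}
```

View pics/scene0.png

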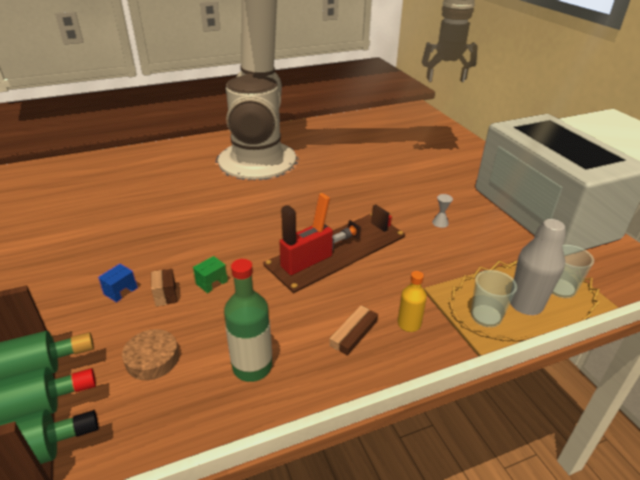

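View pics/top0.png

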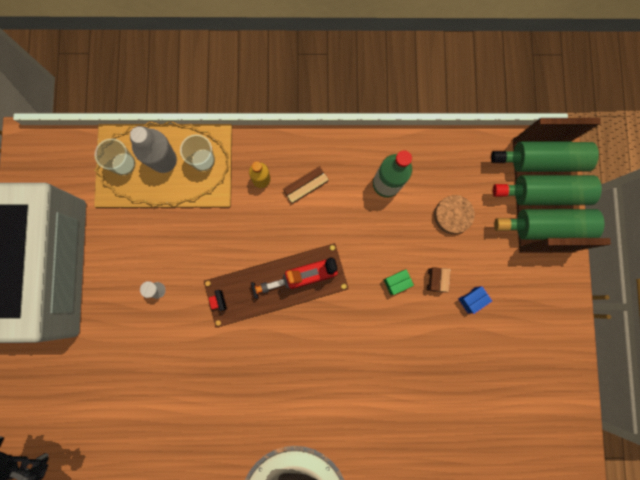

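Candidates for the handle: blue block (scene 118,283 / top 476,300), green block (scene 210,273 / top 399,283), two-tone block (scene 164,287 / top 439,280), and the offcut strip (scene 354,330 / top 306,185). The two-tone block fits the description. I'll check it in a close crop along with the clamp.

```bash
cat > h.py <<'E'
from workcell import *
import cv2,numpy as np
from scipy.spatial.transform import Rotation as Ro
def cam(n):
    c=get_calibration(n);K=np.array([[c['fx'],0,c['cx']],[0,c['fy'],c['cy']],[0,0,1]])
    if n=="wrist":
        o=get_obs();T=np.eye(4);T[:3,:3]=Ro.from_euler('xyz',o['tcp_rot'],degrees=True).as_matrix();T[:3,3]=o['ee_pos']
        W=np.linalg.inv(T@c['tool_from_camera']);return K,W[:3,:3],W[:3,3]
    return K,Ro.from_rotvec(c['rvec']).as_matrix(),np.array(c['tvec'])
def ray(C,u,v,z):
    K,R,t=C;d=R.T@np.linalg.inv(K)@[u,v,1];o=-R.T@t
    return o+d*(z-o[2])/d[2]
def proj(C,P):
    K,R,t=C;p=(np.atleast_2d(P)@R.T+t)@K.T;return p[:,:2]/p[:,2:]
E
python3 - <<'E'
from h import *
im=cv2.imread("pics/top0.png")
a=cv2.resize(im[240:330,200:350],None,fx=5,fy=5,interpolation=2)
b=cv2.resize(im[265:295,380:495],None,fx=5,fy=5,interpolation=2)
out=np.zeros((600,750,3),np.uint8);out[:450]=a;out[450:600,:575]=b
cv2.imwrite("pics/crop1.png",out)
C=cam("top")
for p in [(439,280,.05),(333,247,.012),(345,288,.012),(219,323,.012),(208,283,.012)]:print(p,ray(C,*p).round(4))
E
```

```text
(439, 280, 0.05) [ 0.5209 -0.3505  0.05  ]
(333, 247, 0.012) [ 0.606  -0.0978  0.012 ]
(345, 288, 0.012) [ 0.504  -0.1264  0.012 ]
(219, 323, 0.012) [0.4207 0.1824 0.012 ]
(208, 283, 0.012) [0.5181 0.2112 0.012 ]
```

View pics/crop1.png

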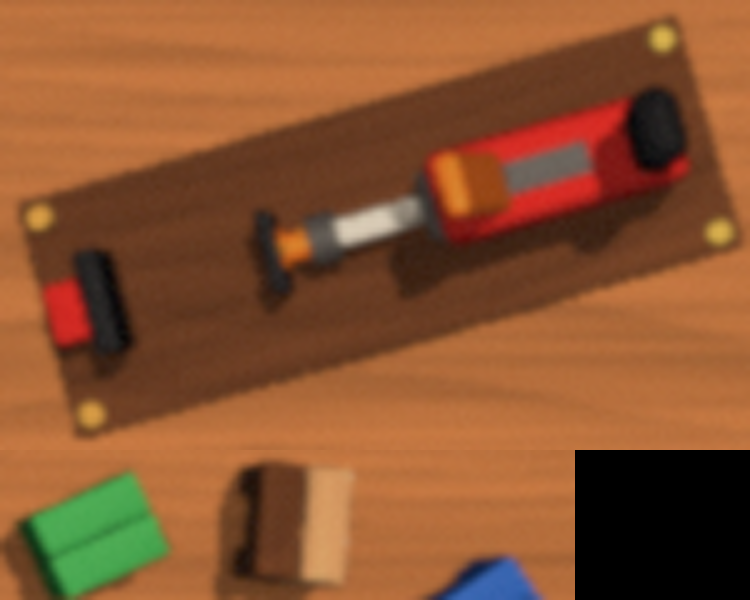

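```bash
python3 - <<'E'
from h import *
C=cam("top")
f=lambda u,v:(200+(u+.5)/5-.5,240+(v+.5)/5-.5)
g=lambda u,v:(380+(u+.5)/5-.5,265+(v-450+.5)/5-.5)
L=np.array([[-140,-60],[-140,60],[200,60],[200,-60]])/1000
W=np.array([ray(C,*f(*p),.012)[:2] for p in [(677,17),(742,240),(78,437),(22,203)]])
H=(L-L.mean(0)).T@(W-W.mean(0));th=np.arctan2(H[0,1]-H[1,0],H[0,0]+H[1,1])
R=np.array([[np.cos(th),-np.sin(th)],[np.sin(th),np.cos(th)]]);t=W.mean(0)-R@L.mean(0)
print("clamp",t,np.degrees(th),"res mm",((L@R.T+t-W)*1000).round(1))
for n,p in dict(bed=(.138,0),trig=(-.03,0),anvil=(.16,0)).items():print(n,R@p+t)
Q=np.array([ray(C,*g(*p),.05)[:2] for p in [(262,464),(352,470),(340,583),(256,577)]])
print("handle",Q.mean(0),Q.round(3).tolist());
for a,b in((0,1),(3,2),(0,3),(1,2)):
    d=Q[b]-Q[a];print(np.degrees(np.arctan2(d[1],d[0])),np.hypot(*d))
E
```

```text
clamp [0.5224596 0.0150778] 105.79751105469374 res mm [[ 2.3 -0.4]
 [-2.1 -2.1]
 [-0.9 -0.2]
 [ 0.7  2.7]]
bed [0.48489069 0.14786551]
trig [ 0.53062675 -0.0137891 ]
anvil [0.47890144 0.16903457]
handle [ 0.52261178 -0.35319696] [[0.551, -0.335], [0.548, -0.378], [0.494, -0.37], [0.497, -0.33]]
-94.07784539569491 0.043693100297010484
-94.3692994045861 0.04054888876508437
174.88807974714703 0.05451349556456965
171.60673132009964 0.05486643299544239
```

Emit:
servo_tool(moves=[[2,-4,0,-0.08],[4,-8,0,-0.16],[6,-12,0,-0.24],[8,-16,0,-0.32],[9.5,-20,0,-0.4],[11,-24,0,-0.48],[12.5,-28,0,-0.56],[14,-32,0,-0.64],[15,-36,0,-0.72],[16,-40,0,-0.8],[17,-44,0,-0.88],[18,-48,0,-0.96],[19,-52,0,-1.04],[20.5,-55.5,0,-1.12],[22,-59,0,-1.2],[23.5,-62.5,0,-1.28],[25,-66,0,-1.32],[26.5,-69.5,0,-1.32],[28,-73,0,-1.32],[29.5,-76.5,0,-1.32]], claw=0)

```text
time: 1.77
ee_pos: [0.4862, -0.2514, 0.2308]
tcp_rot: [-180.0, -0.0, 84.0]
wrist_force: [0.1, 0.6, 1.3]
opening: 0.0853
grasp_force: 0.0
```

Emit:
servo_tool(moves=[[1.5,-3.5,0,0],[2.5,-6.5,0,0],[3.2,-9,0,0],[3.7,-10.3,0,0],[3.7,-10.3,0,0],[3.7,-10.3,0,0]])

```text
time: 2.27
ee_pos: [0.5229, -0.3526, 0.2302]
tcp_rot: [-179.9, -0.1, 84.0]
wrist_force: [-0.2, 0.6, -0.2]
opening: 0.0849
grasp_force: 0.0
```

```bash
python3 - <<'E'
from h import *
o=get_obs();print(o['time'],o['ee_pos'],o['tcp_rot'],o['q'])
C=cam("wrist");im=camera("wrist");cv2.imwrite("pics/w1.png",im[:,:,::-1]);np.savez("w1.npz",K=C[0],R=C[1],t=C[2])
print(proj(C,[.5226,-.3532,.05]))
E
```

```text
2.2667 [ 0.5228762  -0.35260564  0.23018586] [-1.79907488e+02 -5.63196169e-02  8.39838310e+01] [-3.39969259e+01  1.66758526e+01  2.34510664e+01  9.68833359e+01
  6.33154690e-03  6.20191917e+01]
[[320.5679328  215.48547654]]
```

View pics/w1.png

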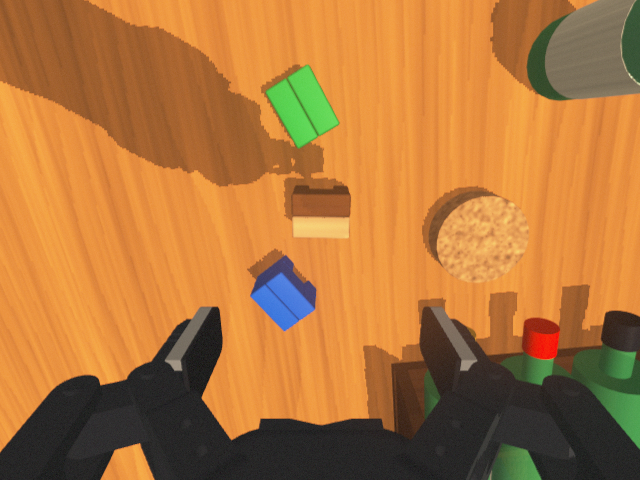

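Wrist view: the two-tone handle stands upright with its arch below. Its top corners are about (293,193) and (350,238), centre (321.5,216), against a predicted (320.6,215.5), so position and yaw agree. The blue block at (285,292) and the green one at (303,105) are clear of the fingers.

Emit:
servo_tool(moves=[[0,0,-3,0],[0,0,-6,0],[0,0,-9,0],[0,0,-12,0],[0,0,-15,0],[0,0,-17.5,0],[0,0,-19.5,0],[0,0,-20.8,0],[0,0,-21.6,0],[0,0,-21.6,0],[0,0,-21.6,0]])

```text
time: 3.23
ee_pos: [0.5234, -0.3521, 0.0163]
tcp_rot: [180.0, 0.0, 84.1]
wrist_force: [-0.4, -0.4, 0.3]
opening: 0.0855
grasp_force: 0.0
```

Emit:
servo_tool(moves=[[0,0,0,0],[0,0,0,0],[0,0,0,0],[0,0,0,0],[0,0,0,0],[0,0,0,0],[0,0,0,0],[0,0,0,0],[0,0,0,0],[0,0,0,0],[0,0,0,0],[0,0,0,0]], claw=1, force=25)

```text
time: 4.23
ee_pos: [0.5237, -0.3527, 0.0167]
tcp_rot: [179.9, 0.1, 84.0]
wrist_force: [-0.6, 1.4, 5.7]
opening: 0.056
grasp_force: 27.5
```

Emit:
servo_tool(moves=[[0,0,1,0],[0,0,3,0],[0,0,6,0],[0,0,9,0],[0,0,12,0],[0,0,15,0],[0,0,18,0],[0,0,21,0],[0,0.5,23,0],[-0.5,3,23.5,0.03],[-1,6,23.5,0.06],[-1,9,23.5,0.09],[-1.5,12,23.5,0.12],[-1.5,15,23.5,0.15],[-2,18,23.5,0.18],[-2,21,23.5,0.21],[-2,24,23.5,0.24],[-2.5,27,23.5,0.27],[-2.5,30,23.5,0.3],[-3,33,23.5,0.33]])

```text
time: 5.9
ee_pos: [0.4928, -0.0209, 0.2508]
tcp_rot: [180.0, 0.0, 103.0]
wrist_force: [0.8, 0.7, -1.4]
opening: 0.0553
grasp_force: 27.4
```

Emit:
servo_tool(moves=[[0,3,0,0.03],[-0.2,6,0,0.05],[-0.4,9,0,0.05],[-0.5,12,0,0.05],[-0.5,14.5,0,0.05],[-0.5,16,0,0.05],[-0.5,16.5,0,0.05],[-0.5,16.5,0,0.05],[-0.5,16.5,0,0.05],[-0.5,16.5,0,0.05]])

```text
time: 6.73
ee_pos: [0.4881, 0.1418, 0.2505]
tcp_rot: [180.0, 0.0, 105.8]
wrist_force: [-0.1, -0.0, -2.1]
opening: 0.0555
grasp_force: 27.4
```

```bash
python3 - <<'E'
from h import *
o=get_obs();print(o['time'],o['ee_pos'],o['tcp_rot'],o['opening'],o['wrist_force'])
C=cam("wrist");im=camera("wrist");cv2.imwrite("pics/w2.png",im[:,:,::-1]);np.savez("w2.npz",K=C[0],R=C[1],t=C[2])
E
```

```text
6.7333 [0.48809848 0.14182028 0.25054531] [1.79992800e+02 1.42160096e-02 1.05762573e+02] 0.055518653067156455 [-0.14044856 -0.03227907 -2.11226501]
```

View pics/w2.png

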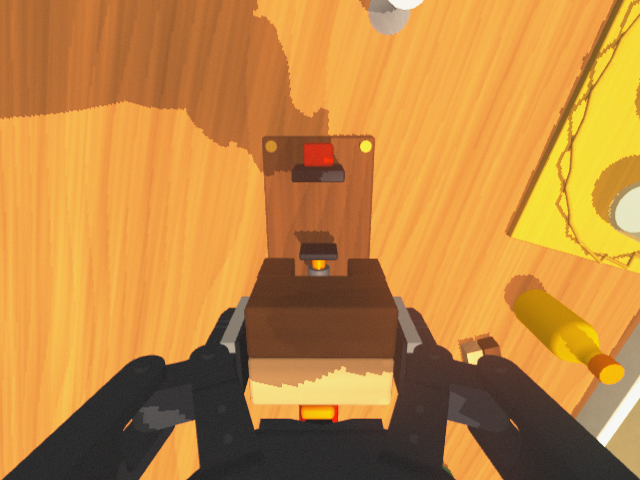

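Wrist view: the handle is held straight, with the bed, fixed jaw and pad ahead. Bed end corners are (263,137) and (374,137), side edges (269,255) and (370,255), and the fixed jaw's inner top edge runs from (292,181) to (344,181).

```bash
python3 - <<'E'
from h import *
d=np.load("w2.npz");C=(d['K'],d['R'],d['t'])
th=np.radians(105.8);R=np.array([[np.cos(th),-np.sin(th)],[np.sin(th),np.cos(th)]]);t=np.array([.52246,.01508])
for n,u,v,z in [("c-",374,137,.012),("c+",263,137,.012),("e-",370,255,.012),("e+",269,255,.012),("an+",292,181.5,.066),("an-",344,181.5,.066),("stop-",332,145,.05),("blocktop+",246,306,.2866),("blocktop-",396,306,.2866),("blocktop+",250,404,.2866),("blocktop-",392,404,.2866),("blockbot+",266,259,.2366),("blockbot-",379,259,.2366)]:
    p=ray(C,u,v,z)[:2];print(n,p.round(4),((p-t)@R*1000).round(1))
print("tcp",((get_obs()['ee_pos'][:2]-t)@R*1000).round(1))
E
```

```text
c- [0.5237 0.2237] [200.3 -58. ]
c+ [0.4115 0.1919] [200.3  58.7]
e- [0.5616 0.0965] [ 67.6 -59.8]
e+ [0.4477 0.0642] [67.7 58.6]
an+ [0.4543 0.1643] [162.1  25. ]
an- [0.5012 0.1776] [162.1 -23.8]
stop- [0.4818 0.2055] [194.3 -12.7]
blocktop+ [0.4575 0.1568] [154.   23.9]
blocktop- [0.5071 0.1708] [154.  -27.7]
blocktop+ [0.4677 0.1158] [111.8  25.2]
blocktop- [0.5199 0.1306] [111.8 -29. ]
blockbot+ [0.4575 0.1542] [151.6  24.6]
blockbot- [0.51   0.1691] [151.5 -29.9]
tcp [131.2  -1.5]
```

Emit:
servo_tool(moves=[[-0.23,0.2,0,0],[-0.23,0.2,-3,0],[-0.23,0.2,-6,0],[-0.23,0.2,-9,0],[-0.23,0.2,-12,0],[-0.23,0.2,-15,0],[-0.23,0.2,-17,0],[-0.23,0.2,-18.5,0],[-0.23,0.2,-19.8,0],[-0.23,0.2,-20.8,0],[-0.23,0.2,-21.4,0],[-0.23,0.2,-21.7,0],[-0.23,0.2,-21.9,0],[-0.23,0.2,-22.05,0],[-0.23,0.2,-22.05,0],[-0.23,0.2,-22.05,0]])

```text
time: 8.12
ee_pos: [0.4861, 0.1448, 0.0303]
tcp_rot: [180.0, 0.0, 105.8]
wrist_force: [0.2, 0.4, -2.6]
opening: 0.0557
grasp_force: 27.3
```

Emit:
servo_tool(moves=[[0,0,-0.05,0],[0,0,-0.1,0],[0,0,-0.1,0],[0,0,-0.1,0]])

```text
time: 8.45
ee_pos: [0.4858, 0.1447, 0.0289]
tcp_rot: [180.0, 0.0, 105.8]
wrist_force: [0.9, -0.7, -1.6]
opening: 0.0558
grasp_force: 27.3
```

Emit:
servo_tool(moves=[[0,0,-0.05,0],[0,0,-0.1,0],[0,0,-0.1,0]])

```text
time: 8.7
ee_pos: [0.4858, 0.1448, 0.0287]
tcp_rot: [180.0, -0.0, 105.8]
wrist_force: [-4.4, -0.8, 6.7]
opening: 0.0558
grasp_force: 28.3
```

Emit:
servo_tool(moves=[[0,0,0.05,0],[0,0,0.05,0],[0,0,0.05,0],[0,0,0.05,0],[0,0,0.05,0],[0,0,0.05,0],[0,0,0.05,0],[0,0,0.05,0],[0,0,0.05,0],[0,0,0.05,0]], claw=0)

```text
time: 9.53
ee_pos: [0.4857, 0.1447, 0.0282]
tcp_rot: [-180.0, -0.0, 105.8]
wrist_force: [-0.3, -0.4, 0.3]
opening: 0.0854
grasp_force: 0.0
```

Emit:
servo_tool(moves=[[0,0,1,0],[0,0,3,0],[0,0,6,0],[0,0,9,0],[0,0,12,0],[0,0,15,0],[0,0,18,0],[0,0,20,0],[0,0,22,0],[0,0,22,0],[0,0,22,0]])

```text
time: 10.45
ee_pos: [0.4862, 0.1449, 0.2499]
tcp_rot: [179.9, -0.0, 105.8]
wrist_force: [0.3, 0.7, -0.6]
opening: 0.0855
grasp_force: 0.0
```

```bash
python3 - <<'E'
from h import *
o=get_obs();print(o['time'],o['ee_pos'],o['tcp_rot'],o['q'],o['wrist_force'])
C=cam("wrist");im=camera("wrist");cv2.imwrite("pics/w3.png",im[:,:,::-1]);np.savez("w3.npz",K=C[0],R=C[1],t=C[2])
E
```

```text
10.45 [0.48619473 0.14486459 0.2498513 ] [ 1.79852406e+02 -1.40181810e-03  1.05812869e+02] [ 1.65920760e+01 -5.89046027e-01  6.41267648e+00  9.68541232e+01
 -6.05489494e-04  9.07792081e+01] [ 0.30678239  0.72006212 -0.55706253]
```

View pics/w3.png

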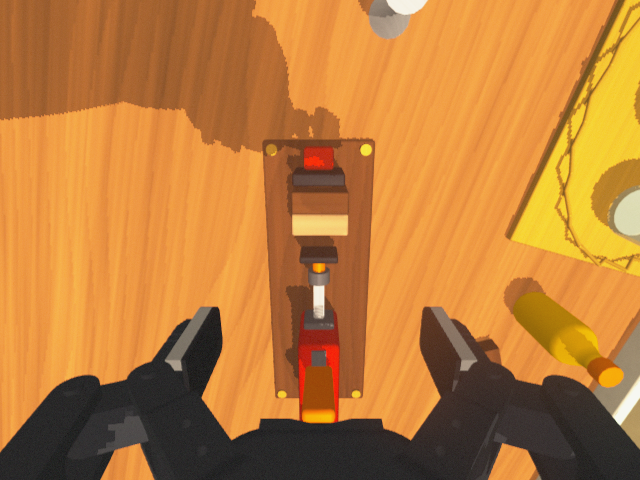

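The handle stands free and square at wrist px (293–348, 190–235), just in front of the fixed jaw (row 181), and the pad at (319,255) is still back. Next I shut the fingers and go in front of the trigger.

Emit:
servo_tool(moves=[[0.6,-2,0,0],[1.2,-4.2,0,0],[1.8,-6.4,0,0],[2.4,-8.5,-1,0],[2.9,-10.2,-3,0],[3.1,-11,-5.5,0],[3.1,-11,-7.5,0],[3.1,-11,-9,0],[3.1,-11,-9.4,0],[3.1,-11,-9.4,0],[3.1,-11,-9.4,0]], claw=1, force=40)

```text
time: 11.42
ee_pos: [0.5166, 0.0348, 0.1546]
tcp_rot: [-180.0, -0.0, 105.8]
wrist_force: [-0.6, 0.5, 0.5]
opening: -0.0002
grasp_force: 0.0
```

Emit:
servo_tool(moves=[[0.1,-0.4,0,0],[0.2,-0.8,0,0],[0.25,-0.95,0,0],[0.25,-0.95,0,0],[0.25,-0.95,0,0]])

```text
time: 11.83
ee_pos: [0.5194, 0.0251, 0.1546]
tcp_rot: [180.0, 0.0, 105.8]
wrist_force: [-0.5, -0.2, -0.2]
opening: 0.0004
grasp_force: 0.0
```

```bash
cat >> h.py <<'E'
th=np.radians(105.8);Rc=np.array([[np.cos(th),-np.sin(th)],[np.sin(th),np.cos(th)]]);tc=np.array([.52246,.01508])
def snap(name):
    o=get_obs();C=cam("wrist");im=camera("wrist");cv2.imwrite(f"pics/{name}.png",im[:,:,::-1]);np.savez(name+".npz",K=C[0],R=C[1],t=C[2])
    print(o['time'],"clamp xy",((o['ee_pos'][:2]-tc)@Rc*1000).round(1),"z",o['ee_pos'][2].round(4),"F",(o['wrist_force'][:2]@Rc).round(1),o['wrist_force'][2].round(1),"open",o['opening'])
    return C,im
E
python3 - <<'E'
from h import *
snap("w4")
E
```

```text
11.8333 clamp xy [10.4  0.2] z 0.1546 F [-0.   0.6] -0.2 open 0.00038107324475643853
```

View pics/w4.png

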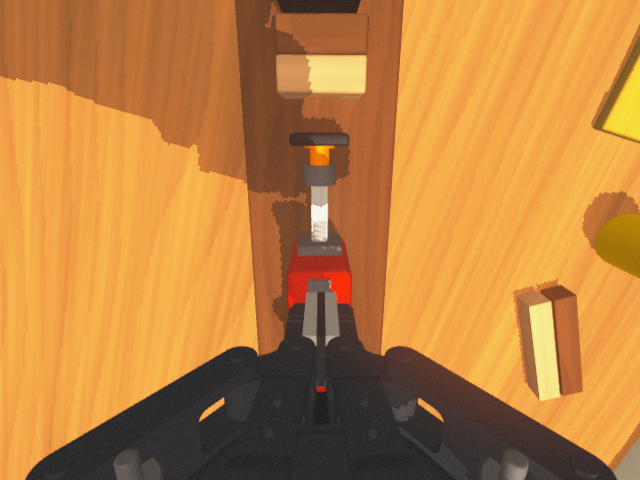

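Wrist view: shut fingers in front of the trigger, rod with collar (320,175), orange stem (319,156), pad (319,139), handle waiting at rows 12–97. First stroke.

Emit:
servo_tool(moves=[[0.1,-0.37,0,0],[0.2,-0.73,0,0],[0.3,-1.1,0,0],[0.4,-1.45,0,0],[0.5,-1.8,0,0],[0.6,-2.15,0,0],[0.7,-2.5,0,0],[0.8,-2.85,0,0],[0.9,-3.2,0,0],[0.97,-3.45,0,0],[0.97,-3.45,0,0],[0.97,-3.45,0,0]])

```text
time: 12.88
ee_pos: [0.529, -0.0095, 0.1541]
tcp_rot: [-180.0, 0.0, 105.8]
wrist_force: [-0.7, 3.5, 1.7]
opening: -0.0004
grasp_force: 1.9
```

```bash
python3 - <<'E'
from h import *
C,im=snap("w5")
a=cv2.imread("pics/w5.png")[0:330,220:420];cv2.imwrite("pics/w5c.png",cv2.resize(a,None,fx=1.8,fy=1.8))
E
```

```text
12.8833 clamp xy [-25.5   0.4] z 0.1541 F [ 3.6 -0.3] 1.7 open -0.00040997936740445906
```

View pics/w5c.png

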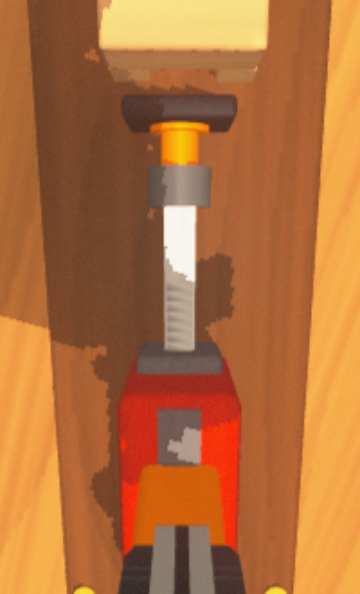

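The rod advanced: stem at crop (180,143), pad at (180,115), handle still ahead with its near edge at row 50. I'll write a stem and rod gauge from the orange pixels.

```bash
cat >> h.py <<'E'
def gauge(name):
    d=np.load(name+".npz");C=(d['K'],d['R'],d['t']);im=cv2.imread(f"pics/{name}.png");hsv=cv2.cvtColor(im,cv2.COLOR_BGR2HSV)
    # stem: most saturated orange, narrow column band about the rod
    x0=proj(C,np.r_[tc+Rc@[.08,0],.047])[0,0]
    c=slice(int(x0)-4,int(x0)+5);p=hsv[:,c].astype(float)
    m=(np.mean((p[...,0]>8)&(p[...,0]<24)&(p[...,1]>200)&(p[...,2]>110),axis=1)>.5)
    n,lab,st,_=cv2.connectedComponentsWithStats(m[:240].astype(np.uint8)[:,None])
    for i in range(1,n):
        r0,h=st[i,1],st[i,3]
        if h>4:
            X=[((ray(C,x0,r,.047)[:2]-tc)@Rc)[0]*1000 for r in(r0+h-.5,r0-.5)];print(name,"orange rows",r0,r0+h-1,"x mm",np.round(X,1),"len",round(X[1]-X[0],1))
    print(np.c_[np.arange(r0-8,r0+h+8),hsv[r0-8:r0+h+8,int(x0)]][::1].tolist() if name in("w5",) else "")
E
python3 - <<'E'
from h import *
gauge("w4");gauge("w5")
E
```

```text
w4 orange rows 149 165 x mm [64.6 76.3] len 11.7

w5 orange rows 68 90 x mm [77.6 91.3] len 13.8
[[60, 8, 85, 111], [61, 7, 81, 110], [62, 7, 86, 110], [63, 7, 87, 106], [64, 7, 102, 100], [65, 6, 119, 88], [66, 10, 132, 85], [67, 15, 205, 158], [68, 21, 245, 244], [69, 24, 245, 247], [70, 24, 245, 247], [71, 19, 244, 243], [72, 20, 245, 245], [73, 24, 245, 247], [74, 24, 245, 247], [75, 24, 245, 247], [76, 24, 245, 247], [77, 24, 245, 247], [78, 24, 245, 247], [79, 24, 245, 247], [80, 24, 245, 247], [81, 24, 245, 247], [82, 24, 245, 247], [83, 24, 245, 247], [84, 24, 245, 247], [85, 24, 245, 247], [86, 24, 245, 247], [87, 24, 245, 247], [88, 24, 245, 247], [89, 24, 245, 247], [90, 24, 245, 247], [91, 16, 159, 240], [92, 11, 71, 182], [93, 12, 55, 171], [94, 11, 52, 172], [95, 12, 52, 172], [96, 10, 52, 175], [97, 11, 51, 171], [98, 11, 52, 173]]
```

Emit:
servo_tool(moves=[[-0.1,0.4,0,0],[-0.25,0.9,0,0],[-0.4,1.4,0,0],[-0.55,1.9,0,0],[-0.7,2.5,0,0],[-0.85,3,0,0],[-0.92,3.25,0,0],[-0.92,3.25,0,0],[-0.92,3.25,0,0]])

```text
time: 13.68
ee_pos: [0.5198, 0.0233, 0.1544]
tcp_rot: [180.0, 0.0, 105.8]
wrist_force: [0.2, 0.1, -0.0]
opening: 0.0
grasp_force: 0.0
```

Emit:
servo_tool(moves=[[0.1,-0.37,0,0],[0.2,-0.73,0,0],[0.3,-1.1,0,0],[0.4,-1.45,0,0],[0.5,-1.8,0,0],[0.6,-2.15,0,0],[0.7,-2.5,0,0],[0.8,-2.85,0,0],[0.9,-3.2,0,0],[0.95,-3.35,0,0],[0.95,-3.35,0,0],[0.95,-3.35,0,0]])

```text
time: 14.68
ee_pos: [0.5293, -0.0105, 0.1541]
tcp_rot: [-180.0, 0.0, 105.8]
wrist_force: [-0.6, 3.6, 1.8]
opening: 0.0001
grasp_force: 1.6
```

```bash
python3 - <<'E'
from h import *
snap("w6");gauge("w6")
E
```

```text
14.6833 clamp xy [-26.4   0.4] z 0.1541 F [ 3.6 -0.4] 1.8 open 0.00010328334096795121
w6 orange rows 51 74 x mm [ 86.2 100.2] len 14.0
```

Emit:
servo_tool(moves=[[-0.1,0.4,0,0],[-0.25,0.9,0,0],[-0.4,1.4,0,0],[-0.55,1.9,0,0],[-0.7,2.5,0,0],[-0.85,3,0,0],[-0.95,3.35,0,0],[-0.95,3.35,0,0],[-0.95,3.35,0,0]])

```text
time: 15.48
ee_pos: [0.5198, 0.0234, 0.1544]
tcp_rot: [180.0, 0.0, 105.8]
wrist_force: [-0.5, -0.1, 0.0]
opening: 0.0002
grasp_force: 0.0
```

Emit:
servo_tool(moves=[[0.1,-0.37,0,0],[0.2,-0.73,0,0],[0.3,-1.1,0,0],[0.4,-1.45,0,0],[0.5,-1.8,0,0],[0.6,-2.1,0,0],[0.65,-2.3,0,0],[0.7,-2.5,0,0],[0.75,-2.65,0,0],[0.8,-2.8,0,0],[0.8,-2.8,0,0],[0.8,-2.8,0,0]])

```text
time: 16.48
ee_pos: [0.5278, -0.0049, 0.1543]
tcp_rot: [-180.0, 0.0, 105.8]
wrist_force: [-1.6, 3.9, 4.3]
opening: 0.0
grasp_force: 2.3
```

```bash
sed -i 's/<24)/<28)/' h.py; python3 - <<'E'
from h import *
snap("w7");gauge("w7");gauge("w6")
a=[cv2.resize(cv2.imread(f"pics/{n}.png")[0:200,230:410],None,fx=2.1,fy=2.1) for n in("w6","w7")]
cv2.imwrite("pics/w67.png",np.hstack(a))
E
```

```text
16.4833 clamp xy [-20.7   0.3] z 0.1543 F [4.2 0.5] 4.3 open 4.0569086159383777e-05
w7 orange rows 44 68 x mm [ 95.6 110. ] len 14.4

w6 orange rows 51 74 x mm [ 86.2 100.2] len 14.0
```

View pics/w67.png

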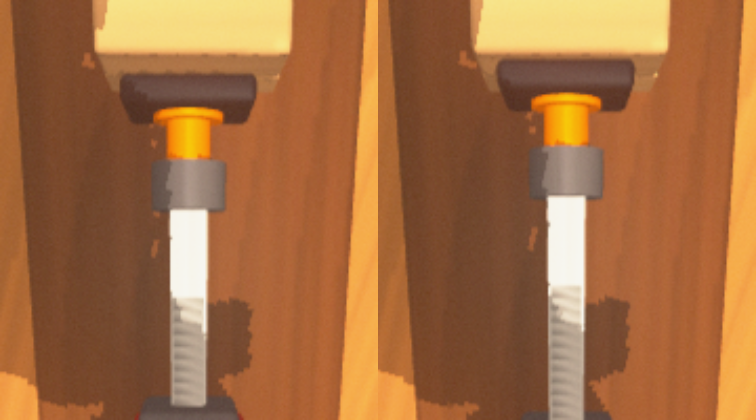

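The pad is now at or just touching the handle (crop right, pad rows 60–110). The stem is still free at about 14 mm. I'll continue this stroke in small steps.

Emit:
servo_tool(moves=[[0.05,-0.2,0,0],[0.1,-0.4,0,0],[0.15,-0.55,0,0],[0.15,-0.55,0,0],[0.15,-0.55,0,0]])

```text
time: 16.95
ee_pos: [0.5292, -0.01, 0.1541]
tcp_rot: [-180.0, -0.0, 105.8]
wrist_force: [-1.2, 6.3, 3.1]
opening: 0.0004
grasp_force: 3.0
```

```bash
python3 - <<'E'
from h import *
snap("w8");gauge("w8")
E
```

```text
16.95 clamp xy [-26.    0.4] z 0.1541 F [ 6.4 -0.5] 3.1 open 0.00036206827549188625
w8 orange rows 34 56 x mm [ 97.3 110.3] len 13.0
```

The pad's front stopped moving (110.0→110.3 mm), the stem began to shorten (13.0 mm) and the force rose, so the handle is home. Last stroke: back to rest, then a gentle squeeze in steps.

Emit:
servo_tool(moves=[[-0.1,0.4,0,0],[-0.25,0.9,0,0],[-0.4,1.4,0,0],[-0.55,1.9,0,0],[-0.7,2.5,0,0],[-0.85,3,0,0],[-0.95,3.35,0,0],[-0.95,3.35,0,0],[-0.95,3.35,0,0]])

```text
time: 17.75
ee_pos: [0.5198, 0.0234, 0.1544]
tcp_rot: [180.0, 0.0, 105.8]
wrist_force: [0.3, -0.1, 0.4]
opening: 0.0004
grasp_force: 0.0
```

Emit:
servo_tool(moves=[[0.1,-0.37,0,0],[0.2,-0.73,0,0],[0.3,-1.1,0,0],[0.4,-1.45,0,0],[0.5,-1.75,0,0],[0.5,-1.75,0,0],[0.5,-1.75,0,0]])

```text
time: 18.33
ee_pos: [0.5249, 0.0057, 0.1547]
tcp_rot: [180.0, -0.1, 105.8]
wrist_force: [-2.1, 5.1, 4.1]
opening: -0.0002
grasp_force: 2.9
```

```bash
python3 - <<'E'
from h import *
snap("w9");gauge("w9")
E
```

```text
18.3333 clamp xy [-9.7  0.2] z 0.1547 F [5.5 0.6] 4.1 open -0.00017592749434543678
w9 orange rows 64 81 x mm [ 99.1 109.7] len 10.7
```

Emit:
servo_tool(moves=[[0.04,-0.15,0,0],[0.08,-0.3,0,0],[0.12,-0.45,0,0],[0.12,-0.45,0,0],[0.12,-0.45,0,0]])

```text
time: 18.8
ee_pos: [0.526, 0.0017, 0.1549]
tcp_rot: [179.9, -0.1, 105.8]
wrist_force: [-3.9, 7.4, 5.5]
opening: -0.0002
grasp_force: 4.1
```

```bash
python3 - <<'E'
from h import *
snap("w10");gauge("w10")
E
```

```text
18.8 clamp xy [-13.8   0.2] z 0.1549 F [8.2 1.7] 5.5 open -0.00016585846144533012
w10 orange rows 57 72 x mm [100.4 109.8] len 9.4
```

Emit:
servo_tool(moves=[[0.05,-0.15,0,0],[0.1,-0.33,0,0],[0.1,-0.33,0,0],[0.1,-0.33,0,0],[0.1,-0.33,0,0]])

```text
time: 19.27
ee_pos: [0.5269, -0.0014, 0.155]
tcp_rot: [179.9, -0.1, 105.8]
wrist_force: [-3.5, 8.5, 6.0]
opening: -0.0
grasp_force: 4.7
```

```bash
python3 - <<'E'
from h import *
snap("w11");gauge("w11")
a=[cv2.resize(cv2.imread(f"pics/{n}.png")[0:280,230:410],None,fx=2.1,fy=2.1) for n in("w7","w11")]
cv2.imwrite("pics/w711.png",np.hstack(a))
E
```

```text
19.2667 clamp xy [-17.1   0.2] z 0.155 F [9.1 1. ] 6.0 open -1.2955563997058448e-05
w11 orange rows 51 65 x mm [101.3 110. ] len 8.7
```

View pics/w711.png

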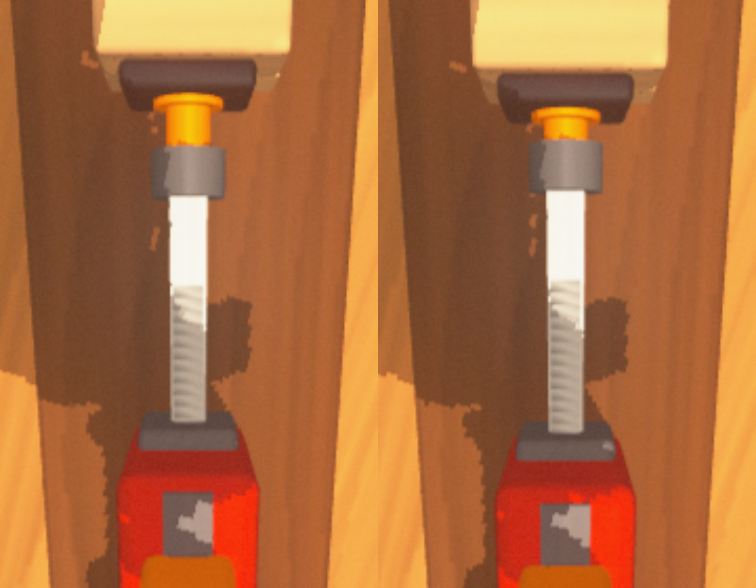

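The stem is visibly about 60% of its free length (8.7 against 14.2 mm) and the handle is square on the pad. A small final nudge to half way, then a settling check.

Emit:
servo_tool(moves=[[0.03,-0.1,0,0],[0.03,-0.1,0,0],[0.03,-0.1,0,0],[0.03,-0.1,0,0],[0.03,-0.1,0,0],[0.03,-0.1,0,0],[0.03,-0.1,0,0],[0.03,-0.1,0,0]])

```text
time: 19.98
ee_pos: [0.5272, -0.0023, 0.1551]
tcp_rot: [179.9, -0.1, 105.8]
wrist_force: [-4.0, 8.8, 6.7]
opening: -0.0001
grasp_force: 5.0
```

```bash
python3 - <<'E'
from h import *
snap("w12");gauge("w12")
im=camera("top");a=cv2.resize(im[240:330,200:350,::-1],None,fx=5,fy=5,interpolation=2)
s=camera("scene")[170:300,250:420,::-1];s=cv2.resize(s,None,fx=3,fy=3,interpolation=2)[:,:]
cv2.imwrite("pics/fin.png",s)
E
```

```text
19.9833 clamp xy [-18.    0.2] z 0.1551 F [9.6 1.4] 6.7 open -0.00012179608038645544
w12 orange rows 49 63 x mm [101.6 110.2] len 8.7
```

View pics/fin.png

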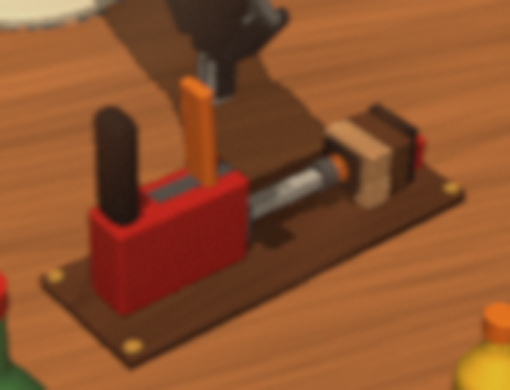

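The scene crop shows the handle upright and tight against the fixed jaw, the pad on it, and the trigger held back. The stem is near half way in and the push is steady at about 9.6 N. I'm handing it in.

```bash
python3 -c "
from workcell import *
print(job_done())"
```

```text
the job is handed in; nothing more can be done
None
```

The tray handle is upright and home against the fixed jaw, and I handed the job in at about 20 s still holding the trigger back at about 9.6 N, with the pad's orange stem pressed roughly half way in (about 8.7 mm showing of 14) and nothing else on the counter touched.

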